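Click the order wheel round to its pin at the canteen counter

TASK

On the serving counter stands an order wheel: a flat star wheel with eight teeth on a round white base. Using only a fingertip, with light flicks against the wheel's teeth and no gripping, advance it counter-clockwise (seen from above) click by click until its long arrow-shaped tooth rests pointing at the tall pin on the base; do not let it run past the pin. Leave everything else on the counter where it is, and finish with the hand clear.

Things in the scene. Friction and masses are not known exactly. Their poses are not given: they have to be found in the camera images.
- base: round white base plate, 224 mm across, 12 mm thick, fixed; origin at the centre of its underside, straight below the wheel's axis; z up. On its far side, 96 mm from the axis at -45, 0 and +45 degrees from its x axis (counter-clockwise positive), stand one tall pin and two low studs (10 mm across, 7 mm high); which place has the pin varies
- wheel_hub (a point): centre of the star wheel's hub, on its vertical axis, 38 mm above the counter. Flat dark metal wheel, underside 16 mm and upper face 38 mm above the counter: hub of 40 mm radius (4 mm high bright cap) with eight straight radial teeth 45 degrees apart, 8 mm wide, reaching to 70 mm radius; the gaps between teeth are open down to the base plate, 12 mm above the counter
- pointer_tip (a point): point near the tip of the one longer, arrow-shaped tooth, at its upper face, 82 mm from the wheel's axis, 38 mm above the counter; the tooth ends at about 84 mm; its head begins at about 58 mm and is there up to 27 mm wide, which narrows the gaps beside it
- pin_top (a point): centre of the top of the tall dark steel pin, 12 mm across, standing 45 mm above the base plate (top 57 mm above the counter), fixed, 96 mm from the wheel's axis
- tooth_end (a point): end of the tooth opposite the arrow, 70 mm from the axis, 38 mm above the counter. Feel of the wheel: a rest position every 45 degrees, either way; leaving a rest takes about 3 N sideways at a tooth's end; pushed past half a click (22.5 degrees) it snaps on to the next rest, pushed less it springs back. A very fast push can carry it through more than one click
- wheel (a joint): angle of the wheel on its base, growing counter-clockwise seen from above; rests at whole multiples of 0.7854 rad. At 0 the arrow points 135 degrees clockwise from the base's x axis; at 1.571, 2.356 and 3.142 it points at the three places for the pin. Starts at rest at 0 or 0.785, so one to four clicks are needed; stops at -0.3 and 5.6
- bowl: white rice bowl, 112 mm across the rim, 50 mm high; bystander, loose, not to be disturbed; origin at the centre of its underside
- cup: steel drinking cup, 68 mm across, 75 mm high; bystander, loose, not to be disturbed; origin at the centre of its underside
- spoon: steel spoon, 170 mm long, lying flat; bystander, loose, not to be disturbed; origin at the centre of its underside
- jar: glass jar with steel cap, 56 mm across, 75 mm high; bystander, loose, not to be disturbed; origin at the centre of its underside
- sauce: amber sauce bottle, 56 mm across, 170 mm high; bystander, loose, not to be disturbed; origin at the centre of its underside
- basket: yellow slatted basket, 200 x 160 x 60 mm; bystander, loose, not to be disturbed; origin at the centre of its underside
- trays: stack of five metal trays, 350 x 260 x 60 mm; bystander, loose, not to be disturbed; origin at the centre of its underside
Mind the look-alikes: they are no part of the job. Of the things shaped like the base, the white one is meant.

How it is judged:
By the outcome, as a careful person would: the job done as asked, in the order asked, and still so for the second after the job is handed in, with the robot touching nothing.
It also fails if it takes over 51 s, if anything falls off the work surface, if the arm or the gripper's body presses on something with over 40 N, if the wrist force passes 120 N, or if a joint passes its speed limit or range.

ROBOT

A 7-joint arm with a two-finger parallel gripper is mounted at the origin on the work surface. World frame = base frame: x ahead of the robot, y to its left, z up, the work surface at z = 0. Lengths are in m, angles in rad, forces in N, time in s.
With the tool pointing down it reaches from about 0.4 to 0.85 m from the base axis. Payload 4.5 kg.
Tool frame: the origin (TCP) lies between the finger pads; the fingertips stand robot.tip_extent ahead of it and the grasp point (between the pads) lies 3 mm ahead of it (robot.tip_extent is the distance from the TCP to the fingertips, in m); z points along the fingers, x is the direction in which the jaws open and shut, and the axes are right-handed (so a half turn about z gives the same grasp; the last joint's range is limited). The gripper opens to 88 mm and grips with 3 to 60 N. Pads are 18 mm wide; open, the fingers measure 123 mm over their backs; the gripper's body (75 mm by 187 mm) begins 45 mm behind the grasp point.
Start: joints at [1.355, 0.689, -0.195, 1.565, 0.157, 0.902, -0.215], TCP at [0.155, -0.606, 0.261] pointing down, gripper open.
Joint ranges: [-3.01, 3.01], [-0.46, 2.08], [-1.47, 1.51], [0.13, 2.56], [-1, 4.14], [0.04, 2.09], [-2.66, 2.66]. Speed limits (rad/s): [2.57, 2.57, 3.14, 3.14, 3.14, 3.14, 3.14].

INTERFACE

Orientations are given as a unit quaternion [w, x, y, z].
In Python, from cell import robot gives the robot as it stands.
- The arm moves only by the tool play_rows, never from a script. Its argument "commands" is a list of rows, each an object with "xyz": the shift along the tool's x, y, z in m, a list of three; "twist": the turn about the tool's z in degrees. In form: [{"xyz": [tx, ty, tz], "twist": twist}, ...]. A call has 1 to 10 rows; each row is the pose to reach, as a shift and turn from the pose commanded when the call began, along the tool's axes at that moment; what a row does not reach only later rows make up. A row lasts 1/8 s, in which the tool goes at most 62.5 mm and 10.7 degrees, less where a joint would pass 70% of its speed; a pose out of reach is approached as far as the arm can. A call with a gripper value outside its range is refused whole. "fingers" is the finger opening in m, from 0 to 0.0881, set as the call begins (left out, the last holds). The fingers move at their own pace and stop on an object; "squeeze" is the grip in N (left out, the last holds). Time passes only in rows, so rows that repeat a pose let the fingers close. It gives the time, the measured TCP pose, the force and the opening at its end, in the units of the state.
- robot.state(): the state, without advancing time (a new reading comes with each control period).
- robot.get_image(name): name is "scene" or "top" or "wrist"; returns a dict with "color" (400x640x3 uint8, blue, green, red), "fx", "fy", "cx", "cy" (pixels), "dist_coeffs" ([k1, k2, p1, p2, k3] as OpenCV has them; the pictures are not rectified), "extrinsics" (4x4, takes a point from camera to world coordinates). Camera axes: x right, y down, z forward; pixel columns grow to the right and rows downward; lengths in m; the calibration is good to about 2 mm. A picture is of the moment at which its call begins. There is no depth.
- robot.sign_off(): hands the job in, once; it reports no verdict.
The state is a dict: "time_s": time; "q": joint angles; "joint_vel": joint speeds; "tau": joint torques, N m; "eef_pos": TCP position; "ee_rot": TCP orientation; "ft_force": force on the tool from outside, world axes, zero at the start; "torque": the same for the moment, N m; "width": finger opening in m.
Only numpy, scipy, OpenCV 4.12 (cv2) and the standard library are available. Lean on these libraries where they do the work, as an engineer would, in place of code of your own. Each camera call takes 0.05 s, during which the arm holds its last target.

## Working session

There is one attempt and no reset: what is moved stays moved. The work goes in short steps, Python scripts to look and compute and a tool call to move; the robot and the scene stay as the last step left them, time stands still between calls to the robot, and variables do not carry over. Pictures are saved under pics/ and viewed, and the job is handed in when it is done.

Besides the shell and the picture viewer there is one more tool, called after "Call:" as name(argument=value, ...), one argument or row to a line, values as JSON. play_rows: Moves the arm, as the interface text tells. Its arguments: {"type":"object","properties":{"commands":{"type":"array"},"fingers":{"type":"number"},"squeeze":{"type":"number"}},"required":["commands"]}

```bash
mkdir -p pics; ls; python3 - <<'E'
from cell import robot
import cv2
s=robot.state(); print(s['time_s'],s['eef_pos'],s['ee_rot'],s['width'],robot.tip_extent)
for n in ['scene','top','wrist']:
    im=robot.get_image(n); cv2.imwrite(f'pics/{n}0.png',im['color'])
    print(n,im['fx'],im['fy'],im['cx'],im['cy'],im['dist_coeffs']);print(im['extrinsics'])
E
```

```text
pics
0.0 [ 0.15431831 -0.60503929  0.25990178] [-5.08561833e-04  7.89729511e-01 -6.13454529e-01 -7.62831174e-04] 0.08801541649528731 0.022
scene 408.71637810146194 408.71637810146194 318.51639101434154 200.61600475716537 [-0.09802953  0.          0.          0.          0.        ]
[[ 0.37168393  0.62416108 -0.68722194  1.40224728]
 [ 0.92835633 -0.25177565  0.27342923 -0.40234588]
 [-0.00236187 -0.73961609 -0.67302486  0.93525958]
 [ 0.          0.          0.          1.        ]]
top 374.0193315540449 374.0193315540449 315.68536721292554 197.33982962913927 [0.0205356 0.        0.        0.        0.       ]
[[ 0.00381916 -0.99802005  0.06278056  0.43196452]
 [-0.99990202 -0.00465677 -0.01320094 -0.04548283]
 [ 0.01346716 -0.06272399 -0.99794005  1.25133853]
 [ 0.          0.          0.          1.        ]]
wrist 340.97786278160663 340.97786278160663 321.56748008082604 193.43876039053316 [0.01908405 0.         0.         0.         0.        ]
[[ 0.24749912 -0.91992276 -0.30411562  0.2335731 ]
 [-0.96888688 -0.23549273 -0.07616683 -0.58609778]
 [-0.00154942  0.31350486 -0.94958533  0.38342523]
 [ 0.          0.          0.          1.        ]]
```

View pics/top0.png

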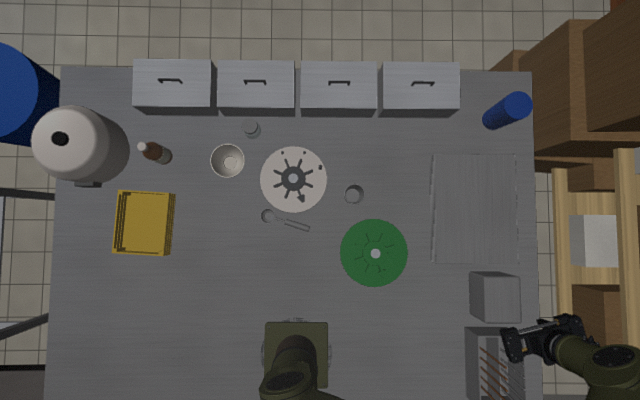

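View pics/scene0.png

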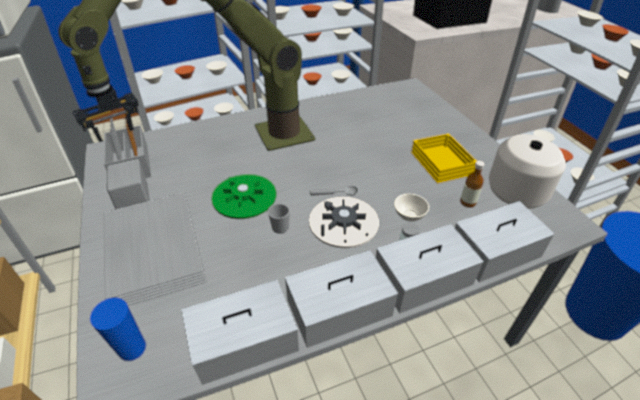

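The top view shows two star wheels: a white base at about (293,179) and a green base at about (375,253). The white one fits the description, so I'll enlarge it to confirm and measure.

```bash
python3 - <<'E'
import cv2,numpy as np
a=cv2.imread('pics/top0.png')[135:225,240:375]
cv2.imwrite('pics/top0c.png',cv2.resize(a,None,fx=5.9,fy=5.9,interpolation=cv2.INTER_CUBIC))
a=cv2.imread('pics/scene0.png')[175:255,270:440]
cv2.imwrite('pics/scene0c.png',cv2.resize(a,None,fx=4.7,fy=4.7,interpolation=cv2.INTER_CUBIC))
E
```

```text
(no output)
```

View pics/top0c.png

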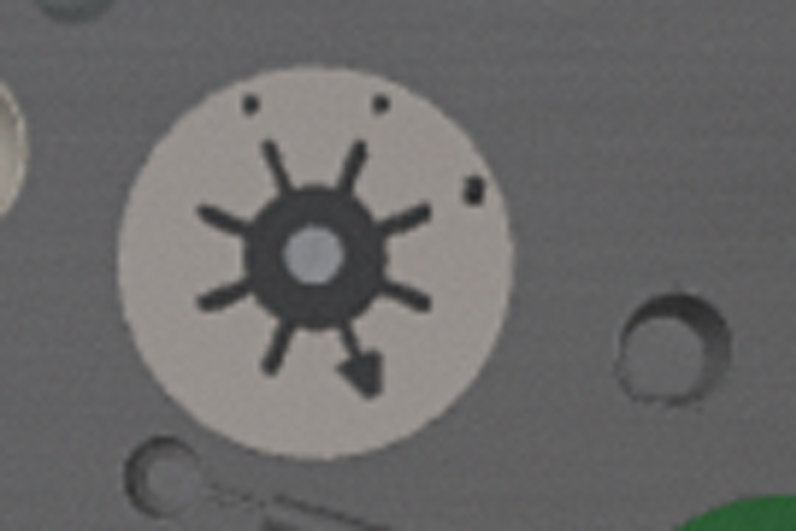

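View pics/scene0c.png

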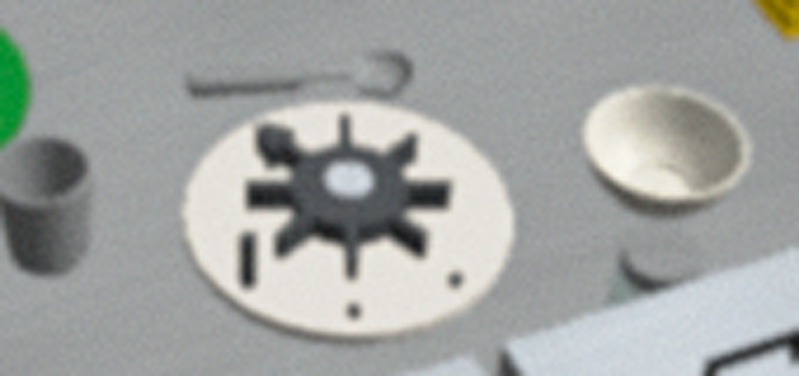

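The white base is confirmed. Its tall pin (top crop 473,190; it leans like a tall object in the scene view) and the arrow (crop 370,380) are about 90° apart, so two clicks are needed. Next I'll measure positions.

```bash
cat > h.py <<'E'
import cv2,numpy as np
from scipy.spatial.transform import Rotation as R
def cast(im,uv,z):
    K=np.array([[im['fx'],0,im['cx']],[0,im['fy'],im['cy']],[0,0,1]])
    p=cv2.undistortPoints(np.float64(uv).reshape(-1,1,2),K,np.float64(im['dist_coeffs'])).reshape(-1,2)
    T=np.array(im['extrinsics']);d=np.c_[p,np.ones(len(p))]@T[:3,:3].T
    return T[:3,3]+d*((z-T[2,3])/d[:,2])[:,None]
def blobs(m,lo=1):
    n,l,s,c=cv2.connectedComponentsWithStats(m.astype(np.uint8))
    return [(s[i,4],c[i],l==i) for i in range(1,n) if s[i,4]>=lo]
def wheel(im):
    "plate centre, arrow angle, pin angle from top image"
    c=im['color'].astype(int);g=c.mean(2)
    roi=np.zeros(g.shape,bool);roi[140:222,252:335]=1
    w=(g>115)&roi
    b=max(blobs(w),key=lambda t:t[0]);cnt=max(cv2.findContours(b[2].astype(np.uint8),0,1)[0],key=len)
    P=cast(im,cv2.convexHull(cnt).reshape(-1,2),.012)
    A=np.c_[2*P[:,:2],np.ones(len(P))];s=np.linalg.lstsq(A,(P[:,:2]**2).sum(1),rcond=None)[0]
    ctr=s[:2];r=np.sqrt(s[2]+ctr@ctr)
    hull=np.zeros(g.shape,np.uint8);cv2.fillPoly(hull,[cv2.convexHull(cnt)],1)
    print('plate',ctr.round(4),'r',round(r,4))
    for a,cc,m in blobs((g<95)&(hull>0),3):
        z=.038 if a>60 else .035
        q=cast(im,[cc],z)[0,:2]-ctr
        print(a,cc.round(1),'r',np.hypot(*q).round(3),'ang',np.degrees(np.arctan2(q[1],q[0])).round(1))
        if a>60:
            v,u=np.nonzero(m);Q=cast(im,np.c_[u,v],.038)[:,:2]-ctr;rr=np.hypot(*Q.T)
            k=rr>.06;an=np.degrees(np.arctan2(Q[:,1],Q[:,0]))[k];h=np.histogram(an,np.arange(-180,181,15))
            print([(int(e),int(n)) for n,e in zip(*h) if n])
            k=rr>.072;print('far px ang',an[rr[rr>.06]>.072].round(0))
    return ctr
E
python3 - <<'E'
from cell import robot
from h import *
im=robot.get_image('top');wheel(im)
c=im['color'].astype(int);g=c.mean(2)
b=[x for x in blobs(g[165:190,280:305]>115,10)]
for uv,z,n in [((293,178.3),.042,'cap'),((227,160),.05,'bowl'),((252,130),.075,'jar'),((338,112),.1,'box'),((355,193),.075,'cup'),((508,108),.2,'blue')]:
    print(n,cast(im,[uv],z).round(3))
E
```

```text
plate [0.5715 0.014 ] r 0.1111
7 [282.  152.3] r 0.092 ang 22.7
7 [304.  152.3] r 0.093 ang -23.4
613 [293.5 179.5] r 0.006 ang -149.7
[(-180, 1), (-165, 35), (-150, 5), (-120, 10), (-75, 7), (-30, 7), (15, 5), (60, 5), (105, 6), (150, 6)]
far px ang [-149. -155. -152. -150. -163. -160. -158. -156. -153. -151. -161. -159.
 -157. -154. -152. -160. -158. -155.]
14 [319.9 166.9] r 0.097 ang -67.4
cap [[0.57  0.012 0.042]]
bowl [[0.627 0.225 0.05 ]]
jar [[0.719 0.142 0.075]]
box [[ 0.772 -0.13   0.1  ]]
cup [[ 0.52  -0.185  0.075]]
blue [[ 0.757 -0.609  0.2  ]]
```

Call:
play_rows(
  commands=[
    {"xyz":[-0.02,-0.023,0],"twist":-4},
    {"xyz":[-0.05,-0.058,0],"twist":-11},
    {"xyz":[-0.085,-0.098,0],"twist":-19},
    {"xyz":[-0.12,-0.139,0],"twist":-27},
    {"xyz":[-0.155,-0.18,0],"twist":-35},
    {"xyz":[-0.19,-0.22,0],"twist":-43},
    {"xyz":[-0.22,-0.255,0],"twist":-50},
    {"xyz":[-0.245,-0.284,0],"twist":-55},
    {"xyz":[-0.26,-0.301,0],"twist":-59},
    {"xyz":[-0.265,-0.307,0],"twist":-60},
  ],
  fingers=0,
  squeeze=5,
)

```text
time_s: 1.45
eef_pos: [0.3869, -0.2724, 0.2607]
ee_rot: [0.0, 0.991, -0.135, -0.0]
ft_force: [-1.1, -0.6, -0.2]
width: 0.0
```

```bash
cat >> h.py <<'E'
def goto(robot,xyz,ang):
    s=robot.state();r=R.from_quat(np.roll(s['ee_rot'],-1)).as_matrix()
    a=np.degrees(np.arctan2(r[1,0],r[0,0]))
    print('t',s['time_s'],'p',np.round(s['eef_pos'],4),'xang',a.round(1),'tilt',r[:,2].round(3),'w',s['width'],'q',np.round(s['q'],2),'f',np.round(s['ft_force'],1))
    print('shift',(r.T@(np.array(xyz)-s['eef_pos'])).round(4),'twist',round(-((ang-a+180)%360-180),1))
E
python3 - <<'E'
from cell import robot
from h import *
goto(robot,[.618,.060,.26],44.5)
E
```

```text
t 1.45 p [ 0.3869 -0.2724  0.2607] xang -15.6 tilt [-0. -0. -1.] w 4.138140918494239e-05 q [ 0.83  0.52 -0.47  2.    0.36  0.7  -0.15] f [-1.1 -0.6 -0.2]
shift [ 0.1334 -0.3822  0.0007] twist -60.1
```

Call:
play_rows(
  commands=[
    {"xyz":[0.01,-0.029,0],"twist":-4},
    {"xyz":[0.025,-0.072,0],"twist":-11},
    {"xyz":[0.043,-0.122,0],"twist":-19},
    {"xyz":[0.06,-0.173,0],"twist":-27},
    {"xyz":[0.078,-0.224,0],"twist":-35},
    {"xyz":[0.095,-0.274,0],"twist":-43},
    {"xyz":[0.111,-0.318,0],"twist":-50},
    {"xyz":[0.123,-0.354,0],"twist":-55},
    {"xyz":[0.131,-0.375,0],"twist":-59},
    {"xyz":[0.133,-0.382,0],"twist":-60},
  ],
)

```text
time_s: 2.7
eef_pos: [0.6183, 0.0584, 0.2601]
ee_rot: [0.0, 0.926, 0.377, -0.0]
ft_force: [0.7, 0.2, -0.3]
width: 0.0003
```

```bash
python3 - <<'E'
from cell import robot
from h import *
goto(robot,[.618,.060,.07],44.5)
for n in ['wrist','scene']:
    im=robot.get_image(n); cv2.imwrite(f'pics/{n}1.png',im['color'])
E
```

```text
t 2.7 p [0.6183 0.0584 0.2601] xang 44.3 tilt [-0.001 -0.    -1.   ] w 0.00026194751354279456 q [ 0.21  0.76 -0.71  1.56  0.55  1.03  0.12] f [ 0.7  0.2 -0.3]
shift [ 0.001  -0.0014  0.1901] twist -0.2
```

View pics/wrist1.png

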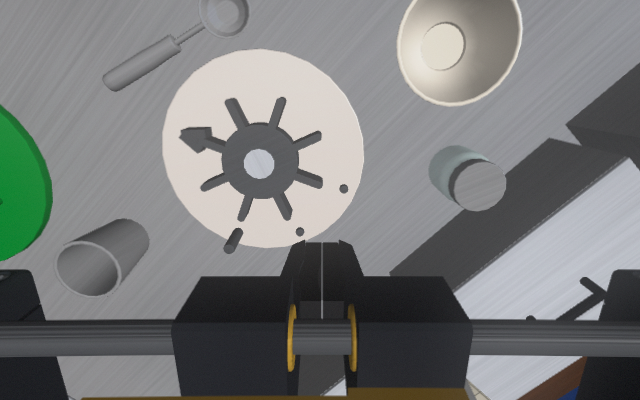

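View pics/scene1.png

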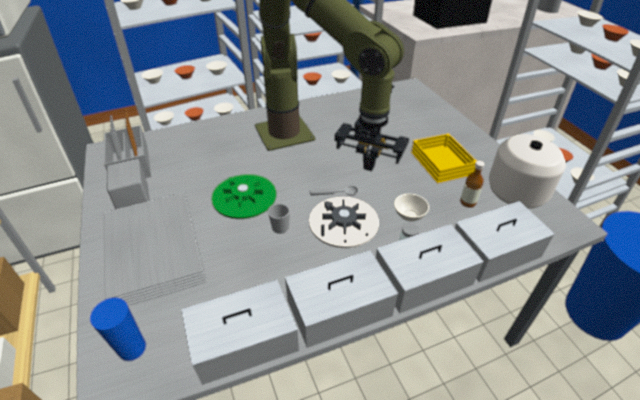

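```bash
python3 - <<'E'
from cell import robot
from h import *
im=robot.get_image('wrist');print(np.round(im['extrinsics'],3)[:3,3])
c=im['color'].astype(int);g=c.mean(2)
for uv,z,n in [((259,163.5),.042,'cap'),((182,135),.038,'tip'),((238.5,228),.057,'pin top?'),((229,249),.057,'pin?'),((344,188),.019,'stud'),((300,232),.019,'stud'),((548,138),0.,'boxbot'),((420,245),0,'boxbot'),((479,185),.075,'jar'),
  ((232,100),.038,'tooth'),((280,100),.038,'tooth'),((320,134),.038,'t'),((321,184),.038,'t'),((289,218),.038,'t'),((242,218),.038,'t'),((203,187),.038,'t')]:
    p=cast(im,[uv],z)[0];q=p[:2]-[.571,.013];print(n,p.round(3),np.hypot(*q).round(3),np.degrees(np.arctan2(q[1],q[0])).round(1))
t=robot.get_image('top')
print(cast(t,[(338,115),(257,115)],0.0).round(3),cast(t,[(338,108),(257,108)],0.12).round(3))
E
```

```text
[0.561 0.115 0.384]
cap [0.571 0.013 0.042] 0.0 -91.7
tip [ 0.496 -0.02   0.038] 0.082 -155.9
pin top? [ 0.6   -0.05   0.057] 0.069 -64.9
pin? [ 0.609 -0.076  0.057] 0.096 -66.9
stud [0.658 0.051 0.019] 0.095 23.5
stud [ 0.66  -0.023  0.019] 0.096 -22.0
boxbot [0.785 0.247 0.   ] 0.317 47.6
boxbot [0.784 0.061 0.   ] 0.218 12.8
jar [0.732 0.151 0.075] 0.213 40.7
tooth [0.511 0.041 0.038] 0.067 155.0
tooth [0.544 0.074 0.038] 0.067 113.8
t [0.595 0.077 0.038] 0.069 69.4
t [0.633 0.04  0.038] 0.067 24.0
t [ 0.635 -0.012  0.038] 0.068 -21.3
t [ 0.598 -0.048  0.038] 0.066 -66.1
t [ 0.545 -0.049  0.038] 0.067 -112.4
[[ 0.791 -0.137  0.   ]
 [ 0.789  0.138  0.   ]] [[ 0.779 -0.128  0.12 ]
 [ 0.777  0.121  0.12 ]]
```

Centre (0.571, 0.013) agrees in both views; the teeth sit at about 23.5°+45k. I'll lower the fingertip into the gap at 46°, away from the arrow and pin.

Call:
play_rows(
  commands=[
    {"xyz":[0.0,-0.0025,0.03],"twist":-1.7},
    {"xyz":[0.0,-0.0025,0.07],"twist":-1.7},
    {"xyz":[0.0,-0.0025,0.11],"twist":-1.7},
    {"xyz":[0.0,-0.0025,0.15],"twist":-1.7},
    {"xyz":[0.0,-0.0025,0.17],"twist":-1.7},
    {"xyz":[0.0,-0.0025,0.17],"twist":-1.7},
    {"xyz":[0.0,-0.0025,0.17],"twist":-1.7},
  ],
)

```text
time_s: 3.78
eef_pos: [0.6171, 0.0608, 0.0922]
ee_rot: [0.0, 0.921, 0.391, 0.001]
ft_force: [0.6, 0.0, 0.2]
width: 0.0006
```

```bash
python3 - <<'E'
from cell import robot
from h import *
goto(robot,[.6168,.0605,.046],46)
im=robot.get_image('wrist');cv2.imwrite('pics/wrist2.png',im['color'])
E
```

```text
t 3.775 p [0.6171 0.0608 0.0922] xang 46.0 tilt [ 0.002  0.001 -1.   ] w 0.0006187599087402364 q [ 0.14  0.97 -0.58  1.69  0.75  0.72 -0.02] f [0.6 0.  0.2]
shift [-0.0005 -0.0001  0.0462] twist -0.0
```

View pics/wrist2.png

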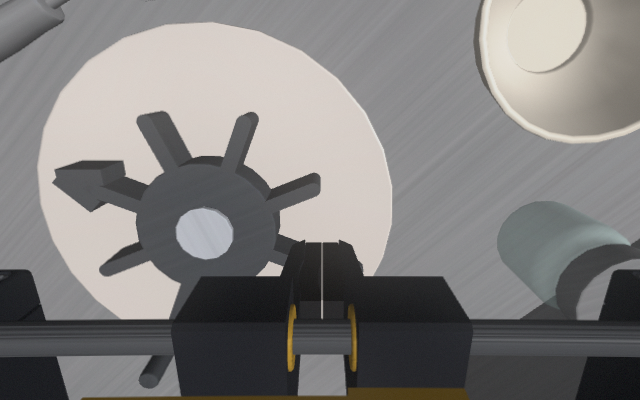

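The tip (322,245) is over the gap below the tooth at (305,185), clear of it. Now I'll lower it in.

Call:
play_rows(
  commands=[
    {"xyz":[0,0,0.015],"twist":0},
    {"xyz":[0,0,0.03],"twist":0},
    {"xyz":[0,0,0.042],"twist":0},
    {"xyz":[0,0,0.046],"twist":0},
    {"xyz":[0,0,0.046],"twist":0},
  ],
)

```text
time_s: 4.45
eef_pos: [0.6159, 0.0608, 0.0443]
ee_rot: [-0.0, 0.92, 0.391, -0.0]
ft_force: [-0.1, -1.1, 0.5]
width: 0.0008
```

```bash
python3 - <<'E'
from cell import robot
from h import *
c=np.array([.571,.013])
s=robot.state();r=R.from_quat(np.roll(s['ee_rot'],-1)).as_matrix()
goto(robot,[.6168,.0605,.046],46)
for a in range(50,96,4):
    t=np.radians(a);p=np.r_[c+.066*np.array([np.cos(t),np.sin(t)]),.046]
    print(a,(r.T@(p-s['eef_pos'])).round(4),46-a)
E
```

```text
t 4.45 p [0.6159 0.0608 0.0443] xang 46.0 tilt [-0.001 -0.    -1.   ] w 0.0007558549276243506 q [ 0.11  1.03 -0.53  1.7   0.81  0.64 -0.07] f [-0.1 -1.1  0.5]
shift [ 0.0005  0.0008 -0.0017] twist 0.0
50 [ 0.0003 -0.0037 -0.0017] -4
54 [-0.0002 -0.0083 -0.0017] -8
58 [-0.001  -0.0128 -0.0017] -12
62 [-0.0021 -0.0173 -0.0017] -16
66 [-0.0035 -0.0217 -0.0017] -20
70 [-0.0052 -0.026  -0.0017] -24
74 [-0.0072 -0.0301 -0.0017] -28
78 [-0.0095 -0.0341 -0.0017] -32
82 [-0.0121 -0.0379 -0.0017] -36
86 [-0.015  -0.0415 -0.0017] -40
90 [-0.018  -0.045  -0.0017] -44
94 [-0.0213 -0.0482 -0.0017] -48
```

Call:
play_rows(
  commands=[
    {"xyz":[0.0,-0.0045,0],"twist":-4},
    {"xyz":[-0.0005,-0.009,0],"twist":-8},
    {"xyz":[-0.0015,-0.0135,0],"twist":-12},
    {"xyz":[-0.0025,-0.018,0],"twist":-16},
    {"xyz":[-0.004,-0.0225,0],"twist":-20},
    {"xyz":[-0.0055,-0.0265,0],"twist":-24},
    {"xyz":[-0.0075,-0.0305,0],"twist":-28},
    {"xyz":[-0.01,-0.0345,0],"twist":-32},
    {"xyz":[-0.0125,-0.0385,0],"twist":-36},
    {"xyz":[-0.015,-0.042,0],"twist":-40},
  ],
)

```text
time_s: 5.7
eef_pos: [0.5756, 0.0792, 0.0453]
ee_rot: [0.0, 0.73, 0.683, 0.0]
ft_force: [-0.3, 0.4, 0.9]
width: 0.0005
```

```bash
python3 - <<'E'
from cell import robot
from h import *
goto(robot,[.571,.079,.046],90)
im=robot.get_image('wrist');cv2.imwrite('pics/wrist3.png',im['color'])
im=robot.get_image('scene');cv2.imwrite('pics/scene3.png',cv2.resize(im['color'][175:255,270:440],None,fx=4.7,fy=4.7,interpolation=cv2.INTER_CUBIC))
E
```

```text
t 5.7 p [0.5756 0.0792 0.0453] xang 86.1 tilt [ 0.001  0.    -1.   ] w 0.00048582091032343483 q [ 0.15  1.03 -0.65  1.81  1.01  0.66  0.39] f [-0.3  0.4  0.9]
shift [-0.0005 -0.0046 -0.0008] twist -3.9
```

View pics/wrist3.png

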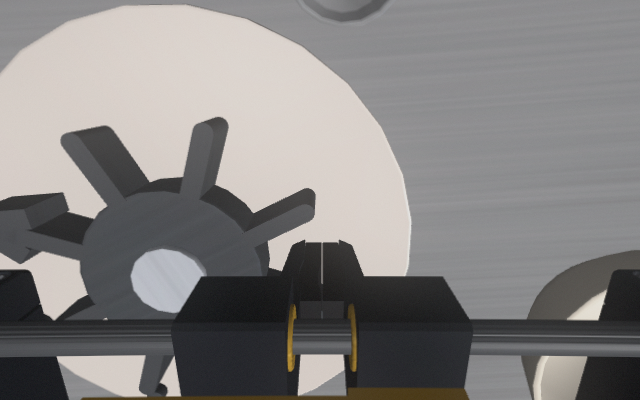

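View pics/scene3.png

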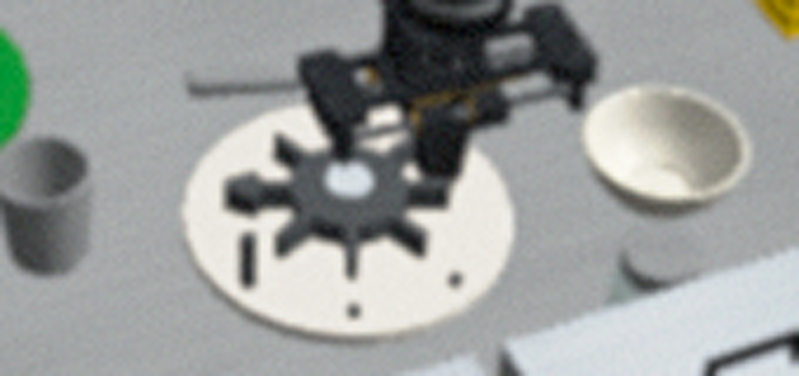

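One click is done: in the scene crop the arrow has moved to (245,192), one rest before the pin at (247,258). The tip sits in mid-gap with no load, so I'll work out the second arc.

```bash
python3 - <<'E'
from cell import robot
from h import *
c=np.array([.571,.013])
s=robot.state();r=R.from_quat(np.roll(s['ee_rot'],-1)).as_matrix()
for a in np.arange(90.5,132,4.5):
    t=np.radians(a);p=np.r_[c+.066*np.array([np.cos(t),np.sin(t)]),.0453]
    print(a,(r.T@(p-s['eef_pos'])).round(4),86-a)
E
```

```text
90.5 [-0.0005 -0.0049 -0.0002] -4.5
95.0 [-0.0011 -0.0101 -0.0002] -9.0
99.5 [-0.0021 -0.0152 -0.0002] -13.5
104.0 [-0.0035 -0.0201 -0.0002] -18.0
108.5 [-0.0053 -0.025  -0.0002] -22.5
113.0 [-0.0075 -0.0297 -0.0002] -27.0
117.5 [-0.01   -0.0342 -0.0002] -31.5
122.0 [-0.0129 -0.0386 -0.0002] -36.0
126.5 [-0.0161 -0.0426 -0.0002] -40.5
131.0 [-0.0196 -0.0464 -0.0002] -45.0
```

Call:
play_rows(
  commands=[
    {"xyz":[0.0,-0.005,0],"twist":-4.5},
    {"xyz":[-0.001,-0.01,0],"twist":-9},
    {"xyz":[-0.002,-0.015,0],"twist":-13.5},
    {"xyz":[-0.0035,-0.02,0],"twist":-18},
    {"xyz":[-0.005,-0.025,0],"twist":-22.5},
    {"xyz":[-0.0075,-0.0295,0],"twist":-27},
    {"xyz":[-0.01,-0.034,0],"twist":-31.5},
    {"xyz":[-0.0125,-0.038,0],"twist":-35.5},
    {"xyz":[-0.015,-0.0415,0],"twist":-39},
    {"xyz":[-0.0175,-0.0445,0],"twist":-42.5},
  ],
)

```text
time_s: 7.05
eef_pos: [0.5299, 0.0643, 0.0449]
ee_rot: [0.0, 0.434, 0.901, -0.0]
ft_force: [-0.8, -0.6, -0.6]
width: 0.0004
```

```bash
python3 - <<'E'
from cell import robot
from h import *
goto(robot,[.524,.06,.046],131)
im=robot.get_image('wrist');cv2.imwrite('pics/wrist4.png',im['color'])
im=robot.get_image('scene');cv2.imwrite('pics/scene4.png',cv2.resize(im['color'][175:255,270:440],None,fx=4.7,fy=4.7,interpolation=cv2.INTER_CUBIC))
E
```

```text
t 7.05 p [0.5299 0.0643 0.0449] xang 128.5 tilt [ 0.    -0.001 -1.   ] w 0.00037961755658349116 q [ 0.22  1.04 -0.75  1.95  1.19  0.69  0.93] f [-0.8 -0.6 -0.6]
shift [ 0.0003 -0.0073 -0.0011] twist -2.5
```

View pics/wrist4.png

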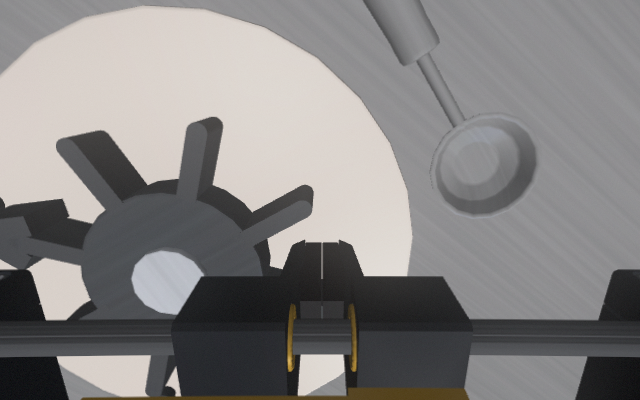

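View pics/scene4.png

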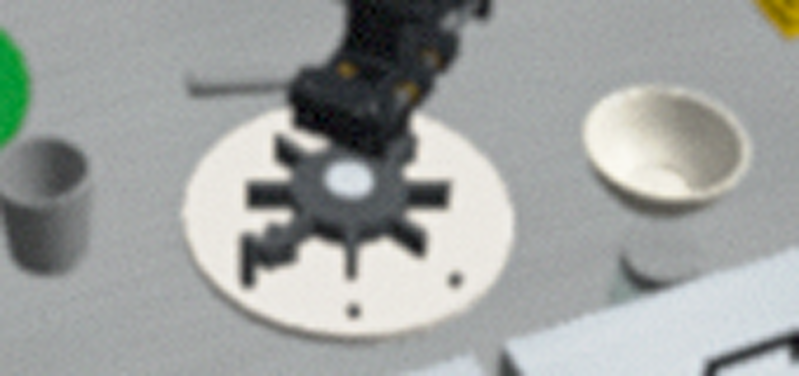

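The arrow (270,245) is at the pin (247,258) after the second click. Now I'll lift straight up and clear.

Call:
play_rows(
  commands=[
    {"xyz":[0,0,-0.01],"twist":0},
    {"xyz":[0,0,-0.03],"twist":0},
    {"xyz":[0,0,-0.06],"twist":0},
    {"xyz":[0,0,-0.1],"twist":0},
    {"xyz":[0,0,-0.14],"twist":0},
    {"xyz":[0,0,-0.18],"twist":0},
    {"xyz":[0,0,-0.2],"twist":0},
    {"xyz":[0,0,-0.2],"twist":0},
    {"xyz":[0,0,-0.2],"twist":0},
  ],
)

```text
time_s: 8.28
eef_pos: [0.5292, 0.0641, 0.2434]
ee_rot: [-0.001, 0.435, 0.901, -0.001]
ft_force: [0.9, 0.9, -0.2]
width: 0.0007
```

```bash
python3 - <<'E'
from cell import robot
from h import *
goto(robot,[.524,.06,.046],131)
im=robot.get_image('wrist');cv2.imwrite('pics/wrist5.png',im['color'])
im=robot.get_image('scene');cv2.imwrite('pics/scene5.png',im['color'])
d=cv2.absdiff(im['color'],cv2.imread('pics/scene0.png')).max(2);cv2.imwrite('pics/d5.png',d*3)
E
```

```text
t 8.275 p [0.5292 0.0641 0.2434] xang 128.5 tilt [-0.002 -0.001 -1.   ] w 0.0007167869429847633 q [ 0.36  0.77 -1.    1.84  0.77  0.99  1.26] f [ 0.9  0.9 -0.2]
shift [-1.000e-04 -6.200e-03  1.974e-01] twist -2.5
```

View pics/wrist5.png

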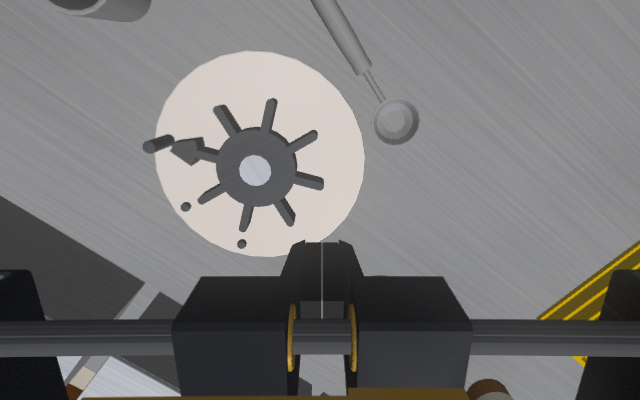

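View pics/d5.png

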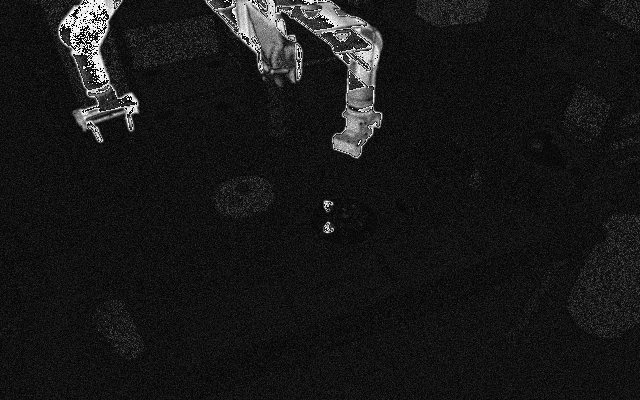

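The arrow (185,150) points at the pin (158,144). The scene difference shows only the arm and the arrow's old and new places changed.

```bash
python3 - <<'E'
from cell import robot
print(robot.sign_off())
E
```

```text
the job is handed in; nothing more can be done
None
```

The order wheel on the white base now rests with its arrow pointing at the tall pin, and the job is handed in after about 8.3 s of robot time. I advanced it two counter-clockwise clicks, pushing one tooth slowly with the closed fingertips kept in a single gap between teeth. Nothing was gripped, and the wheel did not run past the pin.

- **Wheel:** after each push a scene picture showed exactly one click. The last wrist view shows the arrow pointing at the pin.
- **Everything else:** comparing scene pictures from before and after shows only the arm and the arrow's old and new positions changed. The bystanders and the green look-alike are where they were.
- **Hand:** the fingertips ended about 0.22 m above the counter, clear of everything. Readings taken between moves showed only about 1 N on the tool.

No checks failed. The arrow's angle before the first push read about 2° differently in the wrist view than its nominal rest angle, within calibration error. I did not measure the final angle numerically.

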